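# Tighten a brass elbow to its mark on the air-valve bench

## Robot

A 6-joint arm with a two-finger parallel gripper is mounted at the origin on the work surface. World frame = base frame: x ahead of the robot, y to its left, z up, the work surface at z = 0. Lengths are in m, angles in rad, forces in N, time in s.
With the tool pointing down it reaches from about 0.35 to 0.725 m from the base axis. Payload 4.3 kg.
Tool frame: the origin (TCP) lies on the centre line of the jaws, within the pads' length; the fingertips stand 14 mm ahead of it and the grasp point (between the pads) lies 5 mm behind it (tip_extent is the distance from the TCP to the fingertips, in m); x points along the fingers, y is the direction in which the jaws open and shut, and the axes are right-handed (so a half turn about x gives the same grasp; the last joint's range is limited). The gripper opens to 85 mm and grips with 20 to 120 N. Pads are 22 mm wide; open, the fingers measure 114 mm over their backs; the gripper's body (76 mm by 85 mm) begins 54 mm behind the grasp point. The pads swing forward as they close: fully open they stand 13 mm farther back than shut.
Start: joints at [-1.272, 0.377, 0.081, 1.274, 0, 1.46], TCP at [0.229, -0.528, 0.245] pointing down, gripper open.
Joint ranges: [-2.72, 2.72], [-0.84, 1.66], [-1.02, 1.22], [-1.77, 2.12], [-1.37, 1.28], [-3.14, 3.14]. Speed limits (rad/s): [2.57, 2.57, 3.14, 3.14, 3.14, 3.14].

## Interface

Orientations are given as a rotation vector (axis times angle).
In Python, from workcell import * gives the robot as it stands. The module is installed in compiled form; this text tells all that it offers.
- The arm moves only by the tool step_arm, never from a script. Its argument "increments" is a list of rows, each a list of 6 numbers: the shift along the world's x, y, z in m, then the turn, a rotation vector about the world's x, y, z in rad. In form: [[x, y, z, wx, wy, wz], ...]. A call has 1 to 5 rows; each row is the pose to reach, as a shift and turn from the pose commanded when the call began; what a row does not reach only later rows make up. A row lasts 1/12 s, in which the tool goes at most 41.7 mm and 7.16 degrees, less where a joint would pass 70% of its speed; a pose out of reach is approached as far as the arm can. A call with a gripper value outside its range is refused whole. "grip" is the finger opening in m, from 0 to 0.0854, set as the call begins (left out, the last holds). The fingers move at their own pace and stop on an object; "squeeze" is the grip in N (left out, the last holds). Time passes only in rows, so rows that repeat a pose let the fingers close. It gives the time, the measured TCP pose, the force and the opening at its end, in the units of the state.
- read_state(): the state, without advancing time (a new reading comes with each control period).
- grab_frame(name): name is "side" or "top"; returns a dict with "image" (480x640x3 uint8, blue, green, red), "fx", "fy", "cx", "cy" (pixels), "pose" (4x4, takes a point from camera to world coordinates). Camera axes: x right, y down, z forward; pixel columns grow to the right and rows downward; lengths in m; the calibration is good to about 2 mm. A picture is of the moment at which its call begins. There is no depth.
- hand_in(): hands the job in, once; it reports no verdict.
Trained networks look in a picture, given as the dict that the camera call returned (one of the last four; its "shot" number tells which), for a name from the list of things; names that differ only in an ending like _2 or _b are one class to them, and where a whole thing is asked for, a point or a joint stands for the part that bears it (a point fixed in the world has none). Each returns a list of dicts, best first, with "score" (0 to 1); they miss things now and then, are a little off and sometimes report something else, mostly with a low value. They report only what shows in the picture. A call takes as long as a camera call. They do not tell look-alikes from the thing itself.
- find_in(thing, picture): "uv" ([column, row] in pixels, amid what is visible of it).
- outline_of(thing, picture): "mask" (480x640 bool, what is visible of it) and "uv" ([column, row] in pixels, amid what is visible of it).
The state is a dict: "clock": time; "q": joint angles; "qvel": joint speeds; "joint_torque": joint torques, N m; "tcp_pos": TCP position; "tcp_rot": TCP orientation; "wrist_force": force on the tool from outside, world axes, zero at the start; "torque": the same for the moment, N m; "width": opening from 0.0 (shut) to 1.0 (fully open).
Only numpy, scipy, OpenCV 4.12 (cv2) and the standard library are available. Lean on these libraries where they do the work, as an engineer would, in place of code of your own. Each camera call takes 0.05 s, during which the arm holds its last target.

## Task

Screw the hand-started brass hose elbow clockwise (seen from above) into its clamped valve block against the rising resistance, stop when its outlet points straight along the red line on that block, and let go of it. Do not tighten it past the line, and leave the finished black elbow and the spray bottle as they are.

Things in the scene. Friction and masses are not known exactly. Their poses are not given: they have to be found in the camera images.
- brass_elbow (a joint): how far the brass elbow is screwed in, rad: grows clockwise seen from above; starts at 0.15 to 0.6, reads 1.40 with the outlet exactly over its block's red line, hard end at 2.0. Vertical axis, height does not change. It stiffens steadily as it goes in: about 0.23 N m at 0.15, 0.42 N m at the line; stays where it is left.
- brass_elbow_grip (a point): point on the brass elbow's turning axis, 37 mm above its block; turns with it: x along the outlet, z up. Elbow: 34 mm hex foot 15 mm tall; above it a square body, 26 mm wide in y (two flat sides to grip), 30 mm long in x, from 21 mm below to 16 mm above this point; 16 mm barbed outlet reaching 50 mm along +x, 3 mm below it. Block: aluminium, 80 x 84 x 85 mm tall, in a low blue vice.
- black_elbow_outlet (a point): tip of the outlet of the black plastic elbow, 50 mm from its axis, 34 mm above its own identical block in an identical vice; x points outward along the outlet. Already tight and in line with its red line: leave alone.
- spray_bottle: white spray bottle with a green collar and nozzle, 74 mm across and 205 mm tall, standing loose on the bench; origin at the centre of its underside, z up. Leave it standing where it is.
Mind the look-alikes: they are no part of the job. Leave any orange or pink look-alike of the part that bears brass_elbow alone.

How it is judged:
By the outcome, as a careful person would: the job done as asked, in the order asked, and still so for the second after the job is handed in, with the robot touching nothing.
It also fails if it takes over 32 s, if anything falls off the work surface, if the arm or the gripper's body presses on something with over 40 N, if the wrist force passes 120 N, or if a joint passes its speed limit or range.

## Working session

There is one attempt and no reset: what is moved stays moved. The work goes in short steps, Python scripts to look and compute and a tool call to move; the robot and the scene stay as the last step left them, time stands still between calls to the robot, and variables do not carry over. Pictures are saved under pics/ and viewed, and the job is handed in when it is done.

Besides the shell and the picture viewer there is one more tool, called after "Request:" by a JSON object that holds its "fn" and its "kwargs". step_arm: Moves the arm, as the interface text tells. Its arguments: {"type":"object","properties":{"increments":{"type":"array","items":{"type":"array","items":{"type":"number"}}},"grip":{"type":"number"},"squeeze":{"type":"number"}},"required":["increments"]}

```bash
mkdir -p pics; python3 - <<'E'
from workcell import *
import cv2,pickle
for n in ("side","top"):
    f=grab_frame(n); cv2.imwrite(f"pics/{n}0.png",f["image"]); pickle.dump(f,open(n+"0.pkl","wb"))
    print(n,f["fx"],f["cx"],f["cy"],f["pose"].round(3).tolist())
    for t in ("brass_elbow","brass_elbow_grip","black_elbow_outlet","spray_bottle"):
        print(t,[(d["uv"],round(d["score"],2)) for d in find_in(t,f)])
s=read_state();print(s)
E
```

```text
side 435.9433312699819 310.4892775224629 241.49687249752478 [[0.876, -0.247, 0.414, 0.036], [-0.482, -0.487, 0.729, -0.843], [0.021, -0.838, -0.545, 0.679], [0.0, 0.0, 0.0, 1.0]]
brass_elbow [([200.6, 197.9], 0.71), ([255.7, 316.2], 0.63), ([384.4, 326.6], 0.57)]
brass_elbow_grip [([261.5, 312.8], 0.93), ([201.6, 199.9], 0.47), ([283.8, 187.4], 0.42)]
black_elbow_outlet []
spray_bottle [([381.0, 327.4], 0.56)]
top 481.25765259695237 314.3761762722796 243.59108189187202 [[-0.006, -0.998, 0.062, 0.367], [-1.0, 0.006, -0.008, -0.105], [0.008, -0.062, -0.998, 1.031], [0.0, 0.0, 0.0, 1.0]]
brass_elbow [([123.1, 310.0], 0.96), ([390.5, 327.5], 0.8), ([142.6, 182.0], 0.59)]
brass_elbow_grip [([123.7, 308.0], 0.78), ([392.9, 324.0], 0.73), ([143.1, 179.6], 0.65)]
black_elbow_outlet [([349.3, 202.0], 0.63)]
spray_bottle []
{'clock': 0.5, 'q': array([-1.27230551e+00,  3.77307362e-01,  8.09206965e-02,  1.27440106e+00,
        2.99642951e-05,  1.46049573e+00]), 'qvel': array([ 1.20512691e-03, -1.62279151e-03,  1.05496026e-03,  2.61469421e-03,
       -7.17256512e-04, -4.31017759e-05]), 'joint_torque': array([-5.17347817e-04, -4.63065505e+01,  2.69884890e+01,  2.43506620e-03,
       -1.23398709e-04,  5.43247324e-06]), 'tcp_pos': array([ 0.22857568, -0.52761322,  0.24529438]), 'tcp_rot': array([ 1.99645918,  0.41383465, -1.99639671]), 'wrist_force': array([0.24862386, 0.37272184, 0.44996206]), 'torque': array([ 0.02848188, -0.0556092 , -0.00431701]), 'width': 0.9972812585635078}
```

View pics/side0.png

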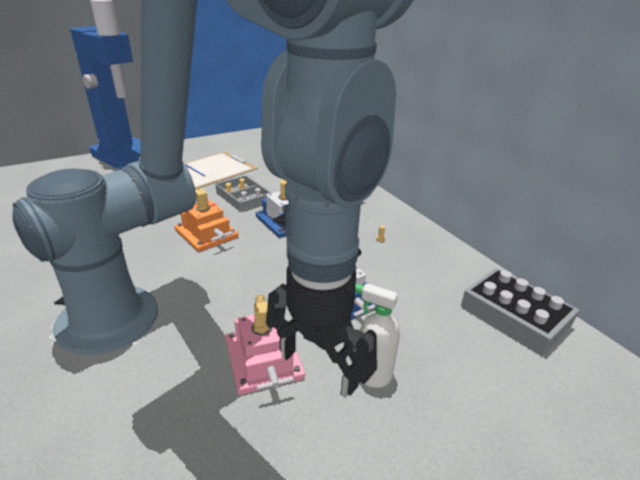

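View pics/top0.png

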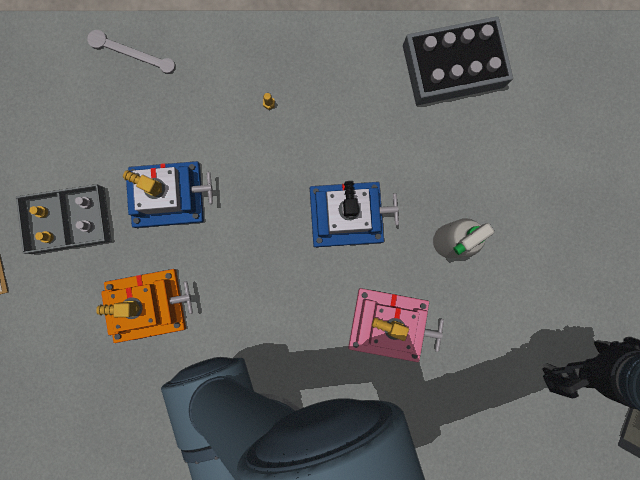

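```bash
python3 - <<'E'
import cv2,pickle
a=pickle.load(open("top0.pkl","rb"))["image"][140:245,110:235]
b=pickle.load(open("side0.pkl","rb"))["image"][160:245,240:320]
import numpy as np
a=cv2.resize(a,None,fx=5,fy=5,interpolation=2)[:525]
b=cv2.resize(b,None,fx=2,fy=2,interpolation=2)
c=np.zeros((525,790,3),np.uint8);c[:a.shape[0],:a.shape[1]]=a;c[:b.shape[0],630:790]=b
cv2.imwrite("pics/crop0.png",c)
E
```

```text
(no output)
```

View pics/crop0.png

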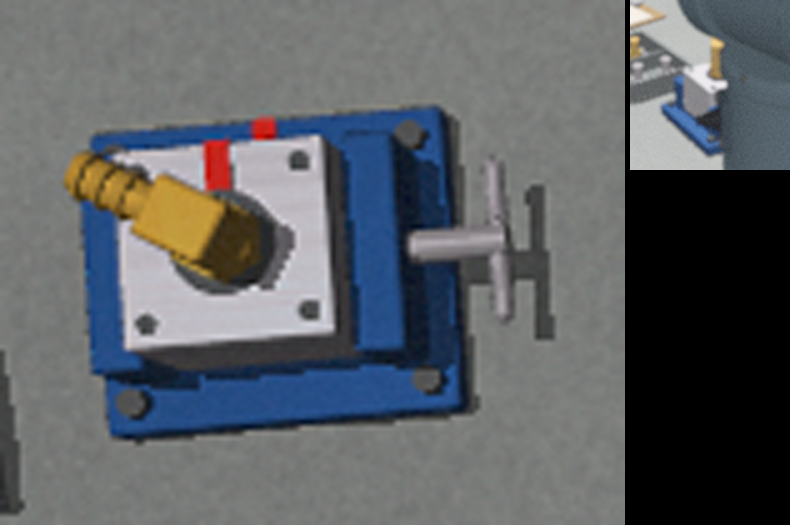

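```bash
cat > h.py <<'E'
import numpy as np,cv2
from scipy.spatial.transform import Rotation as R
def proj(f,P):
    P=np.atleast_2d(P);T=np.linalg.inv(f["pose"]);c=P@T[:3,:3].T+T[:3,3]
    return np.c_[f["fx"]*c[:,0]/c[:,2]+f["cx"],f["fy"]*c[:,1]/c[:,2]+f["cy"]]
def ray(f,uv):
    d=np.array([(uv[0]-f["cx"])/f["fx"],(uv[1]-f["cy"])/f["fy"],1.]);return f["pose"][:3,3],f["pose"][:3,:3]@d
def atz(f,uv,z):
    o,d=ray(f,uv);return o+d*(z-o[2])/d[2]
def tri(fs,uvs):
    A=np.zeros((3,3));b=np.zeros(3)
    for f,uv in zip(fs,uvs):
        o,d=ray(f,uv);d=d/np.linalg.norm(d);M=np.eye(3)-np.outer(d,d);A+=M;b+=M@o
    p=np.linalg.solve(A,b);return p
E
python3 - <<'E'
from h import *;import pickle
from workcell import *
f=pickle.load(open("top0.pkl","rb"))
s=read_state();M=R.from_rotvec(s["tcp_rot"]).as_matrix();print(M.round(3));y=M[:,1]
print("yawy",np.arctan2(y[1],y[0]),s["q"][0],s["q"][5])
for z in (.085,.1,.12):
    print(z,atz(f,(155.1,188.75),z), [np.linalg.norm(atz(f,(134,171.6),z)-atz(f,(174.4,167.4),z)),np.linalg.norm(atz(f,(174.4,167.4),z)-atz(f,(176.6,206.4),z))])
for c in ((134,171.6),(174.4,167.4),(176.6,206.4),(135.4,209.6)):print(atz(f,c,.1))
print("bottle",atz(f,(458,240),.0))
E
```

```text
[[ 0.     0.398 -0.918]
 [ 0.    -0.918 -0.398]
 [-1.     0.    -0.   ]]
yawy -1.16200490811872 -1.2723055086519328 1.4604957262197344
0.085 [0.53653188 0.20193573 0.085     ] [np.float64(0.0801804800571757), np.float64(0.0781012936758247)]
0.1 [0.53384956 0.19707416 0.1       ] [np.float64(0.07890881510866946), np.float64(0.07686260468905742)]
0.12 [0.53027314 0.19059207 0.12      ] [np.float64(0.07721326184399442), np.float64(0.07521101937336756)]
[0.56780454 0.23858961 0.1       ]
[0.5757291  0.16007972 0.1       ]
[0.49903937 0.15492745 0.1       ]
[0.49320786 0.23463152 0.1       ]
bottle [ 0.43719149 -0.4222462   0.        ]
```

Request:
{"fn": "step_arm", "kwargs": {"increments": [[0.009,0.02,0.02,0,0,0.11],[0.018,0.04,0.04,0,0,0.22],[0.027,0.06,0.055,0,0,0.33],[0.036,0.08,0.055,0,0,0.44],[0.045,0.1,0.055,0,0,0.55]]}}

```text
clock: 0.92
tcp_pos: [0.2742, -0.4275, 0.3018]
tcp_rot: [1.64, 0.855, -1.64]
wrist_force: [1.4, -0.2, -0.3]
width: 0.994
```

Request:
{"fn": "step_arm", "kwargs": {"increments": [[0.009,0.02,0,0,0,0.11],[0.018,0.04,0,0,0,0.22],[0.027,0.06,0,0,0,0.33],[0.036,0.08,0,0,0,0.44],[0.045,0.1,0,0,0,0.55]]}}

```text
clock: 1.33
tcp_pos: [0.3189, -0.3267, 0.3005]
tcp_rot: [1.251, 1.181, -1.251]
wrist_force: [0.6, 0.3, 0.2]
width: 0.998
```

Request:
{"fn": "step_arm", "kwargs": {"increments": [[0.009,0.02,0,0,0,0.11],[0.018,0.04,0,0,0,0.22],[0.027,0.06,0,0,0,0.33],[0.036,0.08,0,0,0,0.44],[0.045,0.1,0,0,0,0.55]]}}

```text
clock: 1.75
tcp_pos: [0.3639, -0.2267, 0.3005]
tcp_rot: [0.839, 1.402, -0.839]
wrist_force: [0.6, -0.6, -0.4]
width: 0.998
```

Request:
{"fn": "step_arm", "kwargs": {"increments": [[0.009,0.02,0,0,0,0.11],[0.018,0.04,0,0,0,0.22],[0.027,0.06,0,0,0,0.33],[0.036,0.08,0,0,0,0.44],[0.045,0.1,0,0,0,0.55]]}}

```text
clock: 2.17
tcp_pos: [0.4089, -0.1266, 0.3005]
tcp_rot: [0.413, 1.53, -0.413]
wrist_force: [-0.2, 0.3, 0.5]
width: 0.997
```

```bash
cat > snap.py <<'E'
from workcell import *
import cv2,pickle,sys
for n in ("side","top"):
    f=grab_frame(n); cv2.imwrite(f"pics/{n}{sys.argv[1]}.png",f["image"]); pickle.dump(f,open(f"{n}{sys.argv[1]}.pkl","wb"))
    for t in ("brass_elbow_grip",):
        print(t,[(d["uv"],round(d["score"],2)) for d in find_in(t,f)])
s=read_state();print(s["clock"],s["q"].round(3),s["tcp_pos"],s["tcp_rot"],s["wrist_force"])
E
python3 snap.py 1
```

```text
brass_elbow_grip [([262.9, 315.8], 0.95), ([201.9, 198.9], 0.5), ([287.4, 187.8], 0.49)]
brass_elbow_grip [([141.4, 183.8], 0.9), ([398.8, 328.8], 0.89), ([121.7, 310.3], 0.65)]
2.3667 [-0.451  0.067 -0.175  1.329 -0.     0.082] [ 0.40863061 -0.12753344  0.30046922] [ 0.41724121  1.52984722 -0.41802043] [ 0.07759747 -0.52903702 -0.37621488]
```

View pics/side1.png

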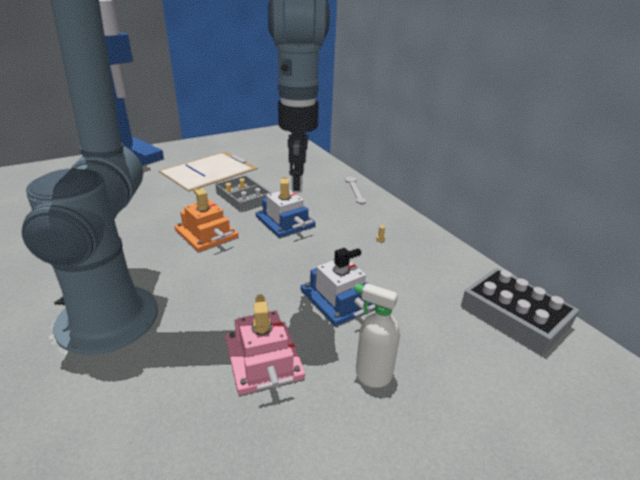

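Both views are now clear; I crop the target (side ≈ (285,190), top ≈ (143,182)).

```bash
python3 - <<'E'
import cv2,pickle
import numpy as np
a=pickle.load(open("top1.pkl","rb"))["image"][155:225,118:188]
b=pickle.load(open("side1.pkl","rb"))["image"][170:240,250:320]
a=cv2.resize(a,(560,560),interpolation=2)[:,:400];b=cv2.resize(b,(560,560),interpolation=2)
c=np.hstack([cv2.resize(pickle.load(open("top1.pkl","rb"))["image"][160:215,120:185],(390,330),interpolation=2),cv2.resize(pickle.load(open("side1.pkl","rb"))["image"][175:230,255:320],(390,330),interpolation=2)])
cv2.imwrite("pics/crop1.png",c)
E
```

```text
(no output)
```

View pics/crop1.png

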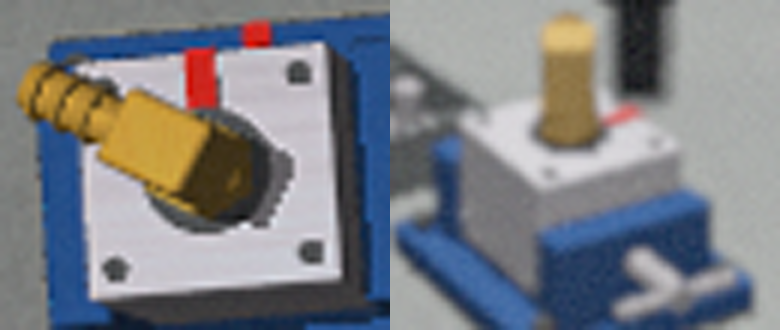

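```bash
python3 - <<'E'
from h import *;import pickle
t=pickle.load(open("top1.pkl","rb"));s=pickle.load(open("side1.pkl","rb"))
T=lambda u,v:(u/6+120,v/6+160);S=lambda u,v:((u-390)/6+255,v/6+175)
pts={"TR":((325,43),(678,150)),"BR":((342,277),(541,187)),"BL":((92,300),(459,118)),"sTR":((300,73),(655,143)),"sBR":((311,252),(550,173))}
for k,(a,b) in pts.items():
    p=tri([t,s],[T(*a),S(*b)]);print(k,p.round(4),(proj(t,p)-T(*a)).round(1),(proj(s,p)-S(*b)).round(1))
# body top / outlet: side body centre; fit yaw via model
E
```

```text
TR [0.5809 0.1668 0.0782] [[-0.   0.1]] [[ 0.1 -0. ]]
BR [0.5025 0.1597 0.0799] [[ 0.  -0.1]] [[-0.1  0. ]]
BL [0.4956 0.2414 0.0811] [[ 0.1 -0.3]] [[-0.2  0. ]]
sTR [0.5709 0.1739 0.081 ] [[ 0.1 -0.3]] [[-0.2  0. ]]
sBR [0.5113 0.1695 0.0806] [[ 0.2 -0.4]] [[-0.3  0. ]]
```

```bash
cat >> h.py <<'E'
def rect(f,z,cx,cy,half,n=400):
    # image: right=-y, up=+x
    W=np.float32([[cx+half,cy+half,z],[cx+half,cy-half,z],[cx-half,cy-half,z],[cx-half,cy+half,z]])
    H=cv2.getPerspectiveTransform(np.float32(proj(f,W)),np.float32([[0,0],[n,0],[n,n],[0,n]]))
    return cv2.warpPerspective(f["image"],H,(n,n),flags=cv2.INTER_CUBIC)
E
python3 - <<'E'
from h import *;import pickle
t=pickle.load(open("top1.pkl","rb"))
a=rect(t,.084,.537,.203,.06);b=rect(t,.119,.537,.203,.06)
cv2.imwrite("pics/rect1.png",np.hstack([a,b]))
# block edges: right & bottom & top by edge fits
im=a.astype(float);sat=im.max(2)-im.min(2);w=((sat<40)&(im.min(2)>150)).astype(np.uint8)
cv2.imwrite("pics/w.png",w*255)
def fit(pts):
    vx,vy,x,y=cv2.fitLine(np.float32(pts),cv2.DIST_HUBER,0,.01,.01).ravel();return np.degrees(np.arctan2(vy,vx)),x,y
right=[(np.where(w[r])[0].max(),r) for r in range(100,300)]
bot=[(c,np.where(w[:,c])[0].max()) for c in range(100,300)]
top=[(c,np.where(w[:,c])[0].min()) for c in range(210,310)]
left=[(np.where(w[r])[0].min(),r) for r in range(190,310)]
for n,p in zip(("right","bot","top","left"),(right,bot,top,left)):print(n,fit(p))
g=cv2.cvtColor(a,cv2.COLOR_BGR2HSV)
red=((im[...,2]>150)&(im[...,1]<70)&(im[...,0]<70)).astype(np.uint8)
ys,xs=np.where(red[:,:240]);print("redline",xs.mean(),ys.mean(),fit(np.c_[xs,ys]))
E
```

```text
right (np.float32(85.330826), np.float32(333.06), np.float32(199.5))
bot (np.float32(-4.4191704), np.float32(199.44464), np.float32(325.64282))
top (np.float32(-4.077656), np.float32(259.8169), np.float32(61.062984))
left (np.float32(84.953865), np.float32(63.9), np.float32(249.1))
redline 190.28866995073892 90.36009852216749 (np.float32(-82.10241), np.float32(188.07115), np.float32(92.8004))
```

View pics/rect1.png

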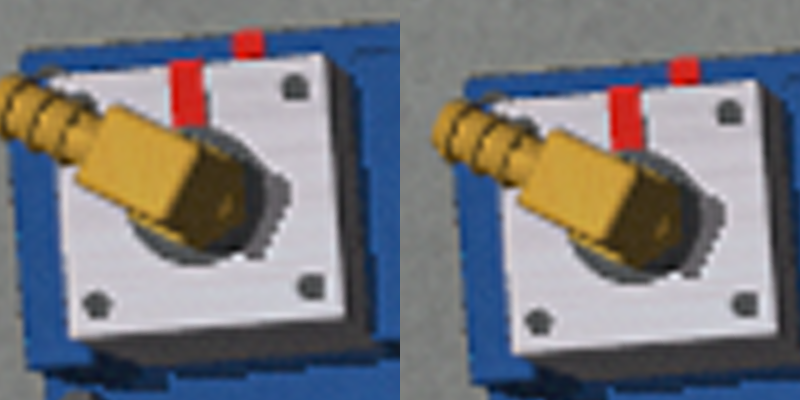

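Request:
{"fn": "step_arm", "kwargs": {"increments": [[0.0086,0.022,0,0,0,0.111],[0.0172,0.044,0,0,0,0.222],[0.0258,0.066,0,0,0,0.333],[0.0344,0.088,0,0,0,0.444],[0.043,0.11,0,0,0,0.555]], "grip": 0.06}}

```text
clock: 2.78
tcp_pos: [0.4518, -0.0179, 0.3004]
tcp_rot: [-0.019, 1.571, 0.019]
wrist_force: [0.6, -0.4, -0.1]
width: 0.701
```

Request:
{"fn": "step_arm", "kwargs": {"increments": [[0.0086,0.022,0,0,0,0.111],[0.0172,0.044,0,0,0,0.222],[0.0258,0.066,0,0,0,0.333],[0.0344,0.088,0,0,0,0.444],[0.043,0.11,0,0,0,0.555]]}}

```text
clock: 3.2
tcp_pos: [0.4951, 0.0922, 0.3003]
tcp_rot: [-0.454, 1.523, 0.454]
wrist_force: [0.3, -0.3, 0.1]
width: 0.704
```

Request:
{"fn": "step_arm", "kwargs": {"increments": [[0.0086,0.022,0,0,0,0.111],[0.0172,0.044,0,0,0,0.222],[0.0258,0.066,0,0,0,0.333],[0.0344,0.088,0,0,0,0.444],[0.043,0.11,0,0,0,0.555]]}}

```text
clock: 3.62
tcp_pos: [0.5384, 0.202, 0.3002]
tcp_rot: [-0.882, 1.385, 0.882]
wrist_force: [0.9, -1.0, -0.3]
width: 0.703
```

```bash
cat > st.py <<'E'
from workcell import *
from h import *
s=read_state();M=R.from_rotvec(s["tcp_rot"]).as_matrix();y=M[:,1]
print(s["clock"],s["q"].round(3),s["tcp_pos"].round(4),"yaw_y",np.arctan2(y[1],y[0]).round(4),"down",M[:,0].round(3),s["wrist_force"].round(1),s["torque"].round(2),s["width"])
E
python3 st.py
```

```text
3.6167 [ 0.249  0.373  0.216  1.413 -0.    -0.886] [0.5384 0.202  0.3002] yaw_y 2.7053 down [ 0. -0. -1.] [ 0.9 -1.  -0.3] [ 0.03 -0.04  0.04] 0.702605250722119
```

Request:
{"fn": "step_arm", "kwargs": {"increments": [[0,0.001,-0.03,0,0,0],[0,0.001,-0.06,0,0,0],[0,0.001,-0.09,0,0,0],[0,0.001,-0.12,0,0,0],[0,0.001,-0.13,0,0,0]]}}

```text
clock: 4.03
tcp_pos: [0.5352, 0.2013, 0.1656]
tcp_rot: [-0.878, 1.394, 0.881]
wrist_force: [0.1, 0.1, -0.2]
width: 0.702
```

```bash
python3 snap.py 2; python3 st.py; python3 - <<'E'
import cv2,pickle
import numpy as np
c=np.hstack([cv2.resize(pickle.load(open("top2.pkl","rb"))["image"][130:230,100:200],(400,400),interpolation=2),cv2.resize(pickle.load(open("side2.pkl","rb"))["image"][130:230,240:340],(400,400),interpolation=2)])
cv2.imwrite("pics/crop2.png",c)
E
```

```text
brass_elbow_grip [([375.4, 341.4], 0.69), ([286.6, 188.1], 0.61), ([262.0, 317.0], 0.61), ([203.0, 200.9], 0.52)]
brass_elbow_grip [([391.8, 325.2], 0.73), ([150.9, 184.5], 0.71), ([120.9, 309.1], 0.66)]
4.2333 [ 0.25   0.407 -0.068  1.095 -0.    -0.881] [0.53854057 0.20285774 0.17170829] [-0.87950179  1.38442217  0.87871815] [-0.11326427  0.59121795  0.2685857 ]
4.2333 [ 0.25   0.407 -0.068  1.095 -0.    -0.881] [0.5385 0.2029 0.1717] yaw_y 2.7016 down [ 0.001  0.    -1.   ] [-0.1  0.6  0.3] [-0.04 -0.01  0.05] 0.7021513802204303
```

View pics/crop2.png

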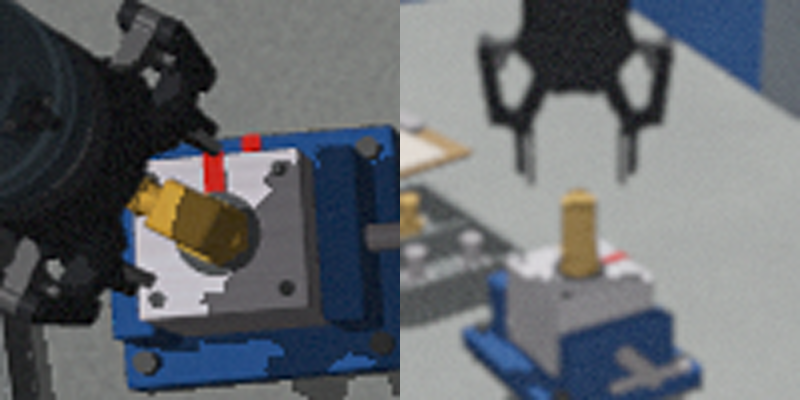

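Request:
{"fn": "step_arm", "kwargs": {"increments": [[0,0.001,-0.012,0,0,0],[0,0.001,-0.024,0,0,0],[0,0.001,-0.036,0,0,0],[0,0.001,-0.048,0,0,0],[0,0.001,-0.052,0,0,0]]}}

```text
clock: 4.65
tcp_pos: [0.5387, 0.2044, 0.1193]
tcp_rot: [-0.88, 1.384, 0.879]
wrist_force: [0.1, -0.6, 0.6]
width: 0.702
```

Request:
{"fn": "step_arm", "kwargs": {"increments": [[0,0,0,0,0,0],[0,0,0,0,0,0],[0,0,0,0,0,0],[0,0,0,0,0,0],[0,0,0,0,0,0]], "grip": 0.015, "squeeze": 70}}

```text
clock: 5.07
tcp_pos: [0.5383, 0.2048, 0.1203]
tcp_rot: [-0.88, 1.383, 0.88]
wrist_force: [-2.6, 0.2, 5.7]
width: 0.297
```

```bash
python3 st.py
```

```text
5.0667 [ 0.253  0.442 -0.153  0.974  0.001 -0.879] [0.5383 0.2048 0.1203] yaw_y 2.7028 down [ 0.002  0.001 -1.   ] [-2.6  0.2  5.7] [ 0.11  0.51 -0.16] 0.2973915163870917
```

Request:
{"fn": "step_arm", "kwargs": {"increments": [[0,0,0,0,0,-0.06],[0,0,0,0,0,-0.12],[0,0,0,0,0,-0.19],[0,0,0,0,0,-0.26],[0,0,0,0,0,-0.33]]}}

```text
clock: 5.48
tcp_pos: [0.5387, 0.2046, 0.1203]
tcp_rot: [-0.625, 1.476, 0.624]
wrist_force: [-1.4, -0.3, 5.9]
width: 0.297
```

```bash
python3 st.py
```

```text
5.4833 [ 0.253  0.442 -0.153  0.973 -0.    -0.547] [0.5387 0.2046 0.1203] yaw_y 2.3705 down [ 0.003  0.    -1.   ] [-1.4 -0.3  5.9] [-0.11  0.28  0.33] 0.2968677941400818
```

Request:
{"fn": "step_arm", "kwargs": {"increments": [[0,0,0,0,0,-0.07],[0,0,0,0,0,-0.14],[0,0,0,0,0,-0.21],[0,0,0,0,0,-0.28],[0,0,0,0,0,-0.35]]}}

```text
clock: 5.9
tcp_pos: [0.539, 0.2041, 0.1203]
tcp_rot: [-0.353, 1.538, 0.351]
wrist_force: [-0.3, -2.6, 4.5]
width: 0.292
```

Request:
{"fn": "step_arm", "kwargs": {"increments": [[0,0,0,0,0,-0.07],[0,0,0,0,0,-0.14],[0,0,0,0,0,-0.19],[0,0,0,0,0,-0.24],[0,0,0,0,0,-0.27]]}}

```text
clock: 6.32
tcp_pos: [0.5392, 0.2037, 0.1203]
tcp_rot: [-0.143, 1.562, 0.14]
wrist_force: [-0.8, -3.5, 4.7]
width: 0.291
```

```bash
python3 st.py;python3 snap.py 3;  python3 - <<'E'
import cv2,pickle
import numpy as np
c=np.hstack([cv2.resize(pickle.load(open("top3.pkl","rb"))["image"][130:230,100:200],(400,400),interpolation=2),cv2.resize(pickle.load(open("side3.pkl","rb"))["image"][150:230,240:320],(400,400),interpolation=2)])
cv2.imwrite("pics/crop3.png",c)
E
```

```text
6.3167 [ 0.252  0.442 -0.153  0.973 -0.002  0.072] [0.5392 0.2037 0.1203] yaw_y 1.7514 down [ 0.004 -0.001 -1.   ] [-0.8 -3.5  4.7] [-0.58  0.13  0.42] 0.2907837678593296
brass_elbow_grip [([376.9, 337.7], 0.75), ([200.1, 198.2], 0.67), ([261.9, 315.9], 0.63), ([284.9, 189.5], 0.59)]
brass_elbow_grip [([119.7, 309.1], 0.59), ([393.8, 323.7], 0.57), ([148.5, 190.5], 0.54)]
6.5167 [ 0.252  0.442 -0.153  0.973 -0.002  0.07 ] [0.53918078 0.20369521 0.12033023] [-0.14393105  1.56235799  0.14144776] [ 0.10975667 -2.83710338  6.56767223]
```

View pics/crop3.png

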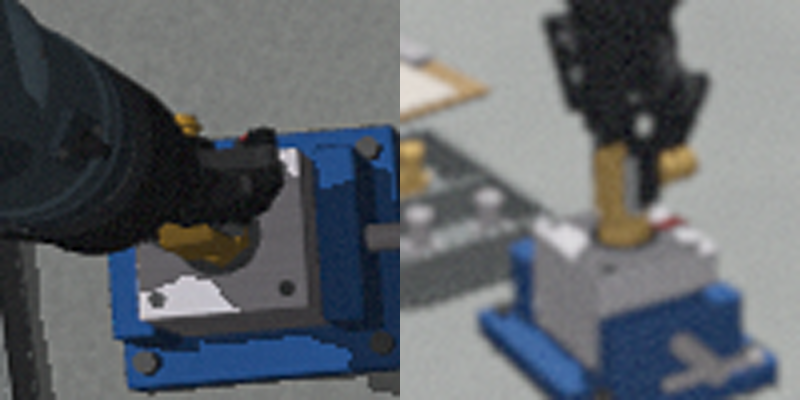

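Request:
{"fn": "step_arm", "kwargs": {"increments": [[0,0,0,0,0,-0.03],[0,0,0,0,0,-0.06],[0,0,0,0,0,-0.06]]}}

```text
clock: 6.77
tcp_pos: [0.5392, 0.2036, 0.1203]
tcp_rot: [-0.097, 1.565, 0.094]
wrist_force: [-0.3, -4.1, 6.3]
width: 0.292
```

```bash
python3 st.py
```

```text
6.7667 [ 0.252  0.442 -0.153  0.973 -0.002  0.131] [0.5392 0.2036 0.1203] yaw_y 1.6924 down [ 0.004 -0.002 -1.   ] [-0.3 -4.1  6.3] [-0.68  0.12  0.02] 0.29164385221897093
```

Request:
{"fn": "step_arm", "kwargs": {"increments": [[0,0,0,0,0,0],[0,0,0,0,0,0],[0,0,0,0,0,0],[0,0,0,0,0,0]], "grip": 0.06}}

```text
clock: 7.1
tcp_pos: [0.5375, 0.2045, 0.1183]
tcp_rot: [-0.096, 1.569, 0.097]
wrist_force: [-0.2, 1.1, -1.0]
width: 0.705
```

Request:
{"fn": "step_arm", "kwargs": {"increments": [[0,0,0.025,0,0,0],[0,0,0.055,0,0,0],[0,0,0.09,0,0,0],[0,0.03,0.115,0,0,0],[0,0.06,0.13,0,0,0]]}}

```text
clock: 7.52
tcp_pos: [0.5389, 0.2645, 0.2522]
tcp_rot: [-0.092, 1.564, 0.095]
wrist_force: [0.8, 0.2, -0.5]
width: 0.704
```

Request:
{"fn": "step_arm", "kwargs": {"increments": [[-0.01,0.035,0,0,0,0],[-0.02,0.07,0,0,0,0],[-0.03,0.1,0,0,0,0],[-0.035,0.12,0,0,0,0],[-0.035,0.12,0,0,0,0]]}}

```text
clock: 7.93
tcp_pos: [0.5007, 0.3884, 0.2478]
tcp_rot: [-0.099, 1.569, 0.102]
wrist_force: [-0.6, -0.4, -0.3]
width: 0.708
```

```bash
python3 st.py;python3 snap.py 4
```

```text
7.9333 [0.559 0.504 0.283 1.35  0.002 0.431] [0.5007 0.3884 0.2478] yaw_y 1.6984 down [-0.001  0.002 -1.   ] [-0.6 -0.4 -0.3] [-0.04 -0.04 -0.03] 0.7082569380228034
brass_elbow_grip [([262.3, 315.5], 0.68), ([203.1, 197.9], 0.56), ([289.0, 184.1], 0.53)]
brass_elbow_grip [([148.4, 182.1], 0.97), ([392.3, 326.0], 0.88), ([119.6, 307.9], 0.85)]
8.1333 [ 0.552  0.501  0.28   1.35  -0.     0.43 ] [0.50278609 0.38351583 0.24810356] [-0.09585397  1.56904285  0.09493706] [ 0.36516878  0.07779126 -0.4853498 ]
```

View pics/top4.png

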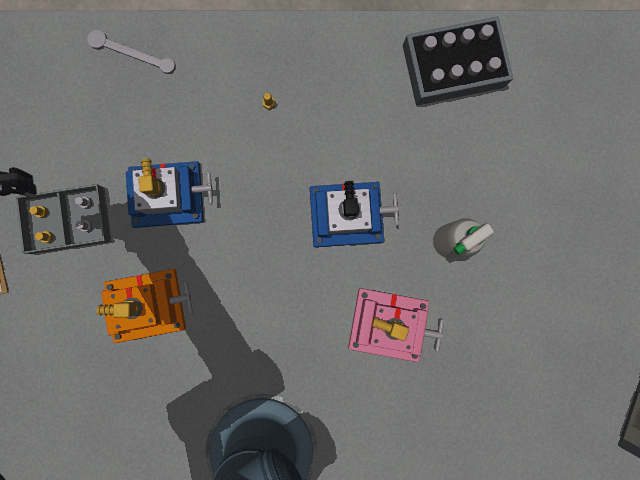

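```bash
cat > fit.py <<'E'
from h import *;import pickle,sys
from scipy.optimize import minimize
def parts(yaw,ax,ay,zb):
    c,s=np.cos(yaw),np.sin(yaw);M=np.array([[c,-s,0],[s,c,0],[0,0,1]]);o=np.array([ax,ay,zb+.037])
    box=np.array([[x,y,z] for x in(-.015,.015) for y in(-.013,.013) for z in(-.021,.016)])
    t=np.linspace(0,2*np.pi,24,endpoint=False)
    out=np.array([[x,.0075*np.cos(a),-.003+.0075*np.sin(a)] for x in(0,.05) for a in t])
    return [(p@M.T)+o for p in(box,out)]
def render(f,yaw,ax,ay,zb,x0,y0,w,h,k=8):
    m=np.zeros((h*k,w*k),np.uint8)
    for p in parts(yaw,ax,ay,zb):
        uv=(proj(f,p)-[x0,y0]+.5)*k
        cv2.fillConvexPoly(m,cv2.convexHull(np.float32(uv)).astype(np.int32),255)
    return cv2.resize(m,(w,h),interpolation=cv2.INTER_AREA)/255.
def mask(f,x0,y0,w,h):
    im=f["image"][y0:y0+h,x0:x0+w].astype(float)
    b,g,r=im[...,0],im[...,1],im[...,2]
    return np.clip(((r-b)/np.maximum(r,1)-.25)/.3,0,1)*(g>.4*r)
def run(f,box,zb=.084,ax=.5383,ay=.2041):
    mk=mask(f,*box)
    best=None
    def cost(p):return np.abs(render(f,p[0],ax+p[1],ay+p[2],zb,*box)-mk).sum()+ (1e3*p[1])**2*.5+(1e3*p[2])**2*.5
    g=np.arange(-.4,1.5,.03);y0=g[np.argmin([cost((y,0,0)) for y in g])]
    r=minimize(cost,[y0,0,0],method="Nelder-Mead",options=dict(initial_simplex=[[y0,0,0],[y0+.05,0,0],[y0,.002,0],[y0,0,.002]]))
    return r.x,r.fun,mk.sum()
if __name__=="__main__":
    for n in sys.argv[1:]:
        f=pickle.load(open(n+".pkl","rb"))
        box=(115,140,75,70) if n.startswith("top") else (255,160,70,60)
        x,c,m=run(f,box);print(n,"yaw",x[0].round(4),"deg",np.degrees(x[0]).round(2),"off",x[1:].round(4),c,m)
E
python3 fit.py top1 top4 side1 side4
python3 - <<'E'
from h import *;import pickle
t=pickle.load(open("top4.pkl","rb"))
cv2.imwrite("pics/rect4.png",np.hstack([rect(t,.084,.5383,.2041,.06),rect(t,.119,.5383,.2041,.06)]))
E
```

```text
top1 yaw 1.1169 deg 63.99 off [-0.0007 -0.0007] 63.97223736386895 488.2223706641393
top4 yaw 0.1697 deg 9.72 off [-0.0001 -0.0015] 77.88318094562197 533.8325767018518
side1 yaw 1.141 deg 65.38 off [0.0001 0.0001] 105.30111211462997 121.3836450983934
side4 yaw 1.0381 deg 59.48 off [-0.001  -0.0018] 122.39431281916546 179.95699011632072
```

View pics/rect4.png

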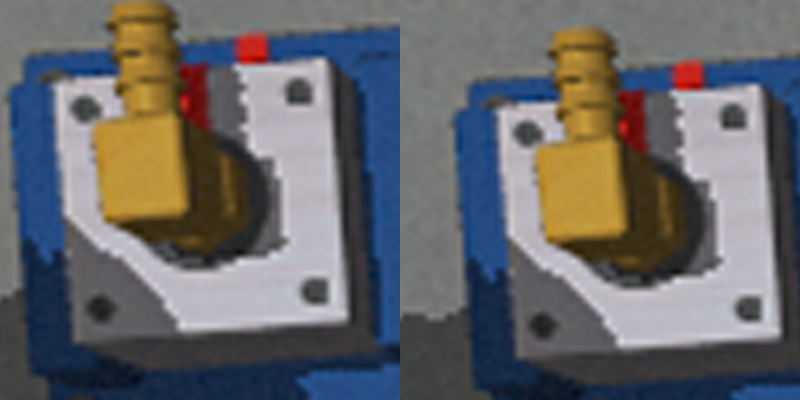

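```bash
cat > edge.py <<'E'
from h import *;import pickle,sys
from workcell import *
n=sys.argv[1]
fs=[grab_frame("top") for _ in range(6)]
f=dict(fs[0]);f["image"]=np.mean([x["image"] for x in fs],0).clip(0,255).astype(np.uint8)
pickle.dump(f,open(f"avg{n}.pkl","wb"))
E
python3 edge.py 4; python3 - <<'E'
from h import *;import pickle
f=pickle.load(open("avg4.pkl","rb"))
a=rect(f,.119,.5383,.2041,.06,800)
cv2.imwrite("pics/rectavg4.png",a[0:560])
z=pickle.load(open("top0.pkl","rb"));print(np.abs(z["pose"]-f["pose"]).max())
E
```

```text
0.0
```

View pics/rectavg4.png

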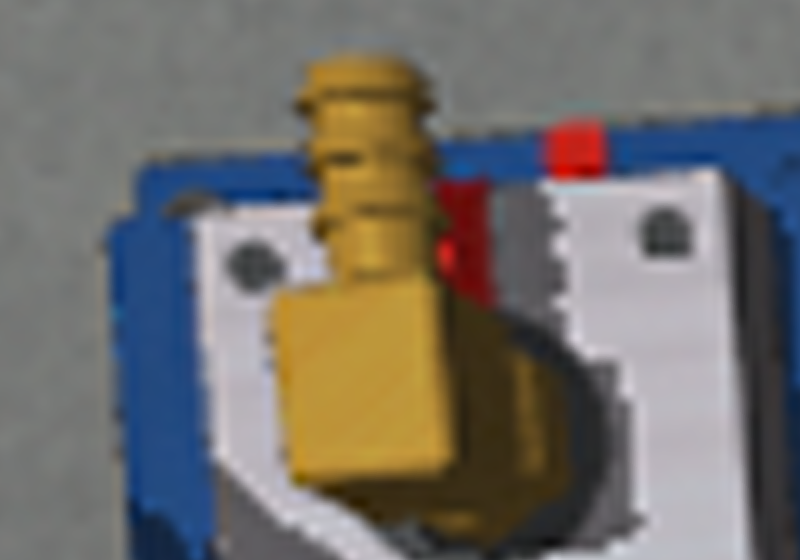

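```bash
cat > ed.py <<'E'
from h import *;import pickle,sys
f=pickle.load(open(sys.argv[1],"rb"))
a=rect(f,.119,.5383,.2041,.075,1000).astype(float)
a=cv2.GaussianBlur(a,(0,0),4)
S=.15/1000
def edge(p,q,search=14,trim=.12):
    p=np.array(p,float);q=np.array(q,float);d=(q-p)/np.linalg.norm(q-p);n=np.array([-d[1],d[0]])
    pts=[]
    ts=np.linspace(-search,search,8*search+1)
    for s in np.linspace(trim,1-trim,40):
        c=p+(q-p)*s;xy=c+np.outer(ts,n)
        prof=np.stack([cv2.remap(np.float32(a[...,k]),np.float32(xy[:,0])[None],np.float32(xy[:,1])[None],1)[0] for k in range(3)],1)
        g=np.linalg.norm(np.gradient(prof,axis=0),axis=1)
        g=g**4;pts.append(c+n*(ts*g).sum()/g.sum())
    pts=np.float32(pts);vx,vy,x,y=cv2.fitLine(pts,cv2.DIST_HUBER,0,.01,.01).ravel()
    ang=np.degrees(np.arctan2(vx,-vy)) # from up, cw
    ang=-((ang+90)%180-90)  # ccw = yaw
    r=np.abs((pts-[x,y])@np.array([-vy,vx])).std()
    return (ang if abs(ang)<45 else ang-90*np.sign(ang)),r,(float(x),float(y))
E
cat > ed4.py <<'E'
from ed import *
o=np.array([100,100])  # 800-crop -> 1000
E1={"bodyL":((275,295),(300,478)),"bodyR":((438,280),(457,465)),"bodyB":((300,478),(457,465)),"bodyT":((275,295),(438,280)),
"blkR":((722,175),(755,560)),"blkB":((232,690),(768,650)),"blkT":((560,185),(722,172)),"blkL":((200,240),(215,450)),"viceT":((150,155),(540,130))}
for k,(p,q) in E1.items():
    r=edge(o+p,o+q);print(k,r[0].round(2),r[1].round(2),np.round(np.array(r[2])-o))
E
python3 ed4.py avg4.pkl
```

```text
bodyL 7.4 0.31 [279. 393.]
bodyR 6.78 0.52 [443. 374.]
bodyB 3.6 0.68 [376. 474.]
bodyT 1.41 2.37 [355. 284.]
blkR 4.31 0.65 [738. 379.]
blkB 4.07 8.56 [510. 681.]
blkT 5.99 0.88 [640. 176.]
blkL 5.81 0.71 [202. 347.]
viceT 4.01 2.07 [350. 147.]
```

Request:
{"fn": "step_arm", "kwargs": {"increments": [[0.01,-0.035,0,0,0,0],[0.02,-0.07,0,0,0,0],[0.03,-0.105,0,0,0,0],[0.035,-0.14,0,0,0,0],[0.035,-0.18,0,0,0,0]]}}

```text
clock: 8.85
tcp_pos: [0.5385, 0.2029, 0.2482]
tcp_rot: [-0.096, 1.568, 0.096]
wrist_force: [1.0, -0.2, -0.2]
width: 0.705
```

Request:
{"fn": "step_arm", "kwargs": {"increments": [[0,0,0,0,0,0],[0,0,-0.03,0,0,0],[0,0,-0.06,0,0,0],[0,0,-0.075,0,0,0],[0,0,-0.075,0,0,0]]}}

```text
clock: 9.27
tcp_pos: [0.5347, 0.2034, 0.1694]
tcp_rot: [-0.096, 1.576, 0.095]
wrist_force: [0.0, 0.2, -0.9]
width: 0.703
```

```bash
python3 st.py
```

```text
9.2667 [ 0.253  0.409 -0.07   1.099  0.     0.131] [0.5347 0.2034 0.1694] yaw_y 1.6923 down [-0.007 -0.002 -1.   ] [ 0.   0.2 -0.9] [0.02 0.05 0.04] 0.702500456536603
```

Request:
{"fn": "step_arm", "kwargs": {"increments": [[0,0,-0.015,0,0,0],[0,0,-0.03,0,0,0],[0,0,-0.045,0,0,0],[0,0,-0.053,0,0,0],[0,0,-0.053,0,0,0]]}}

```text
clock: 9.68
tcp_pos: [0.5368, 0.2043, 0.1195]
tcp_rot: [-0.096, 1.571, 0.096]
wrist_force: [-1.2, 0.5, -0.7]
width: 0.707
```

Request:
{"fn": "step_arm", "kwargs": {"increments": [[0,0,0,0,0,0],[0,0,0,0,0,0],[0,0,0,0,0,0],[0,0,0,0,0,0],[0,0,0,0,0,0]], "grip": 0.015, "squeeze": 70}}

```text
clock: 10.1
tcp_pos: [0.5388, 0.2036, 0.1221]
tcp_rot: [-0.097, 1.566, 0.094]
wrist_force: [0.6, -4.3, 5.9]
width: 0.296
```

```bash
python3 st.py
```

```text
10.1 [ 0.252  0.44  -0.15   0.978 -0.002  0.131] [0.5388 0.2036 0.1221] yaw_y 1.6924 down [ 0.003 -0.001 -1.   ] [ 0.6 -4.3  5.9] [-0.74  0.16  0.06] 0.29575181596924266
```

Request:
{"fn": "step_arm", "kwargs": {"increments": [[0,0,0,0,0,-0.012],[0,0,0,0,0,-0.024],[0,0,0,0,0,-0.037],[0,0,0,0,0,-0.037],[0,0,0,0,0,-0.037]]}}

```text
clock: 10.52
tcp_pos: [0.5388, 0.2036, 0.1221]
tcp_rot: [-0.068, 1.567, 0.066]
wrist_force: [0.6, -4.6, 6.1]
width: 0.29
```

```bash
python3 st.py
```

```text
10.5167 [ 0.252  0.44  -0.15   0.977 -0.002  0.167] [0.5388 0.2036 0.1221] yaw_y 1.6558 down [ 0.003 -0.001 -1.   ] [ 0.6 -4.6  6.1] [-0.66  0.18  0.19] 0.2903046433882607
```

Request:
{"fn": "step_arm", "kwargs": {"increments": [[0,0,0,0,0,0],[0,0,0,0,0,0],[0,0,0,0,0,0],[0,0,0,0,0,0]], "grip": 0.06}}

```text
clock: 10.85
tcp_pos: [0.5375, 0.2047, 0.1203]
tcp_rot: [-0.067, 1.57, 0.068]
wrist_force: [-0.3, 0.2, -0.4]
width: 0.705
```

Request:
{"fn": "step_arm", "kwargs": {"increments": [[0,0,0.025,0,0,0],[0,0,0.055,0,0,0],[0,0,0.09,0,0,0],[0,0.03,0.115,0,0,0],[0,0.06,0.13,0,0,0]]}}

```text
clock: 11.27
tcp_pos: [0.5389, 0.2645, 0.2542]
tcp_rot: [-0.063, 1.565, 0.066]
wrist_force: [2.1, 0.7, 0.1]
width: 0.703
```

Request:
{"fn": "step_arm", "kwargs": {"increments": [[-0.01,0.035,0,0,0,0],[-0.02,0.07,0,0,0,0],[-0.03,0.1,0,0,0,0],[-0.035,0.12,0,0,0,0],[-0.035,0.12,0,0,0,0]]}}

```text
clock: 11.68
tcp_pos: [0.5006, 0.3885, 0.2497]
tcp_rot: [-0.07, 1.571, 0.073]
wrist_force: [-0.1, -1.1, 0.0]
width: 0.703
```

```bash
python3 st.py;python3 snap.py 5; python3 edge.py 5; python3 ed4.py avg5.pkl; python3 - <<'E'
from h import *;import pickle
f=pickle.load(open("avg5.pkl","rb"))
cv2.imwrite("pics/rectavg5.png",rect(f,.119,.5383,.2041,.06,800)[:560])
E
```

```text
11.6833 [0.559 0.504 0.288 1.355 0.002 0.468] [0.5006 0.3885 0.2497] yaw_y 1.6614 down [-0.001  0.002 -1.   ] [-0.1 -1.1  0. ] [-0.04 -0.03  0.02] 0.7028792357839898
brass_elbow_grip [([288.6, 184.7], 0.59), ([262.4, 316.8], 0.55), ([200.3, 199.7], 0.47)]
brass_elbow_grip [([392.1, 324.2], 0.9), ([122.6, 309.5], 0.86), ([147.8, 181.7], 0.7)]
11.8833 [ 0.552  0.501  0.285  1.355 -0.     0.467] [0.50281587 0.38353344 0.25017625] [-0.06665611  1.5699981   0.0659063 ] [ 0.7715463   0.73544749 -0.22597454]
bodyL 5.36 0.54 [277. 384.]
bodyR 5.98 0.48 [442. 368.]
bodyB 1.8 0.4 [383. 474.]
bodyT 0.24 1.01 [354. 283.]
blkR 4.3 0.67 [738. 379.]
blkB 3.97 8.19 [516. 681.]
blkT 6.0 0.88 [640. 176.]
blkL 5.82 0.76 [203. 352.]
viceT 3.97 1.96 [334. 148.]
```

View pics/rectavg5.png

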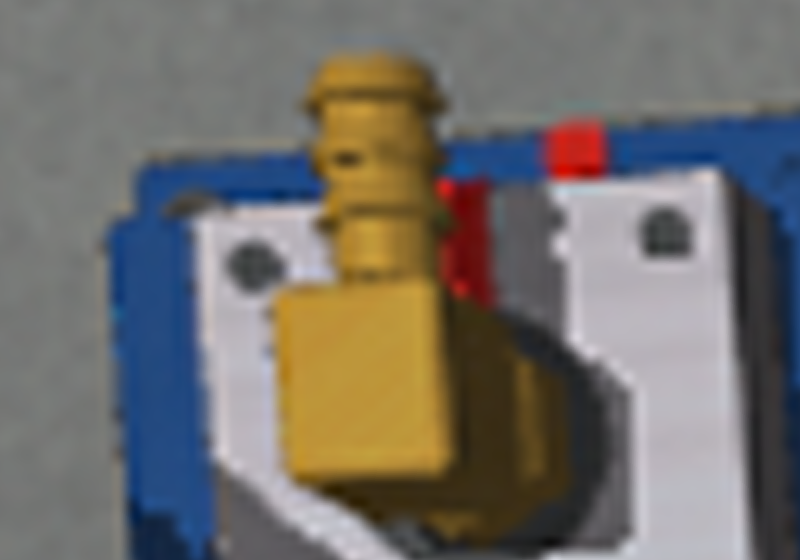

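View pics/side5.png

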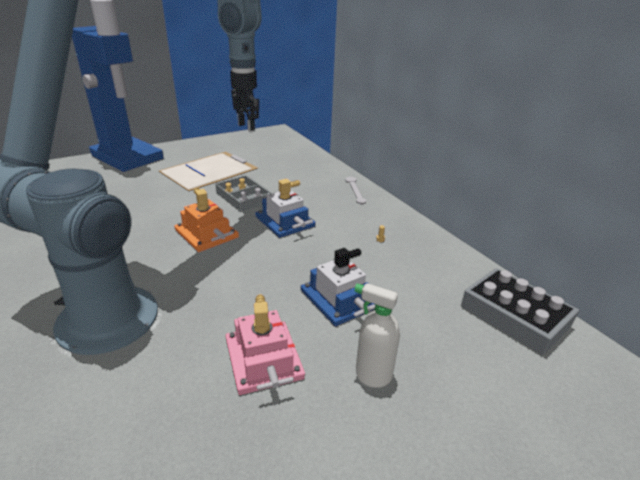

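```bash
python3 -c "
from workcell import *
print(hand_in())"
```

```text
the job is handed in; nothing more can be done
None
```

I screwed the brass elbow on the aluminium block in the blue vice about 1.05 rad clockwise until its outlet lay along the red line. I then let go, moved the arm clear and handed the job in at about 12 s of the 32 s allowed. `hand_in()` gives no verdict.

I did it in two grips. After the first I moved away, found the outlet about 2° short of the line, and gripped again for a final 2° turn.

**Alignment:** the gripper's last angle put the outlet at a yaw of 4.9°, and the red line is at about 4.6–5°. In the averaged top picture the outlet's own direction came out near 4°.

**Disagreements:** the single edge fits varied.
- The body's long edges gave 5.4° and 6.0°, and its short edges 0.2° and 1.8°.
- The block's edges gave 4.0° to 6.0°.
- An earlier outline fit read 9.7° when the gripper said 7°; I set it aside because its model left out the hex foot.

I estimate the outlet is within about 1–1.5° of the line. That is too coarse to rule out a fraction of a degree past it.

**Everything else:** wrist forces in the readings stayed below 10 N. In the last side picture the black elbow, the spray bottle and the orange and pink look-alikes looked unmoved; I did not measure them.

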